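Point out the toppled vial and its empty socket

ROBOT

A 6-joint arm with a two-finger parallel gripper is mounted at the origin on a cart in front of the work surface, level with it; the furniture and walls round the work are solid. World frame = base frame: x ahead of the robot, y to its left, z up, the work surface at z = 0. Lengths are in m, angles in rad, forces in N, time in s.
With the tool pointing down it reaches from about 0.35 to 0.775 m from the base axis. Payload 7.3 kg.
Tool frame: the origin (TCP) lies on the centre line of the jaws, within the pads' length; the fingertips stand 11 mm ahead of it and the grasp point (between the pads) lies 8 mm behind it; y points along the fingers, z is the direction in which the jaws open and shut, and the axes are right-handed (so a half turn about y gives the same grasp; the last joint's range is limited). The gripper opens to 92 mm and grips with 3 to 60 N. Pads are 19 mm wide; open, the fingers measure 130 mm over their backs; the gripper's body (75 mm by 190 mm) begins 47 mm behind the grasp point.
Start: joints at [-1.438, 0.342, 1.524, -0, 1.275, -0.146], TCP at [0.145, -0.505, 0.238] pointing down, gripper open.
Joint ranges: [-2.53, 2.53], [-0.77, 2.02], [0.04, 2.7], [-1, 4.14], [0.28, 2.66], [-3.11, 3.11]. Speed limits (rad/s): [2.57, 2.57, 3.14, 3.14, 3.14, 3.14].

INTERFACE

Orientations are given as [roll, pitch, yaw] about the fixed x, y, z axes, in that order (R = Rz(yaw) Ry(pitch) Rx(roll)).
In Python, from cell import robot, cams gives the robot as it stands.
- The arm moves only by the tool apply_moves, never from a script. Its argument "plan" is a list of rows, each a list of 7 numbers: the shift along the tool's x, y, z in m, then the turn, a rotation vector about the tool's x, y, z in degrees, then the gripper command: -1 is fully open, 1 is shut, values between are in proportion. A call has exactly 5 rows; each row is the pose to reach, as a shift and turn from the pose commanded when the call began, along the tool's axes at that moment; what a row does not reach only later rows make up. A row lasts 1/8 s, in which the tool goes at most 62.5 mm and 10.7 degrees, less where a joint would pass 70% of its speed; a pose out of reach is approached as far as the arm can. A call with a gripper value outside its range is refused whole. The fingers move at their own pace and stop on an object; "squeeze" is the grip in N (left out, the last holds). Time passes only in rows, so rows that repeat a pose let the fingers close, or fill a call up. It gives the time, the measured TCP pose, the force and the opening at its end, in the units of the state.
- robot.observe(): the state, without advancing time (a new reading comes with each control period).
- cams.read_camera(name): name is "side" or "top"; returns the picture (384x512x3 uint8, blue, green, red); there is no depth.
- cams.calibration(name): a dict with "fx", "fy", "cx", "cy" (pixels), "extrinsics" (4x4, takes a point from world to camera coordinates). Camera axes: x right, y up, looking along -z (the intrinsics and any distortion apply to the point x, -y, -z); pixel columns grow to the right and rows downward; lengths in m; the calibration is good to about 2 mm. A picture is of the moment at which its call begins. calibration takes no time and is no camera call.
- robot.hand_in(): hands the job in, once; it reports no verdict.
The state is a dict: "time": time; "qpos": joint angles; "qvel": joint speeds; "joint_efforts": joint torques, N m; "tool_pos": TCP position; "tool_rot": TCP orientation; "contact_force": force on the tool from outside, world axes, zero at the start; "torque": the same for the moment, N m; "opening": finger opening in m.
Only numpy, scipy, OpenCV 4.12 (cv2) and the standard library are available. Lean on these libraries where they do the work, as an engineer would, in place of code of your own. Each camera call takes 0.05 s, during which the arm holds its last target. There are 200 camera calls.

TASK

A sample vial has been left lying on the table, and a colleague is to put it back by hand; show them which one and where it goes. Point at the lying vial with the fingertips about 3 cm above it and dwell there for two seconds, then raise the hand 10 cm or more, move over and point in the same way at the block with the empty vial-sized socket (not the wide one for jars), dwell two seconds and finish there, still pointing. Touch nothing at any time, and do not point at any of the other blocks in the row.

Things in the scene. Friction and masses are not known exactly. Their poses are not given: they have to be found in the camera images.
- loose_vial: the only vial that lies on its side: clear vial with a screw cap, 50 mm long, about 17 mm thick (20 mm over the cap), lying on the bare table to the left of the carrier in any direction; origin under its middle on the table, x along the vial, z up
- loose_vial_mid (a point): middle of the lying vial, 8.5 mm above the table; its top is about 20 mm above the table
- carrier: fixed shallow grey tray 66 x 236 mm, 14 mm high, that holds four blocks in one row along its y; origin on the table under its middle, z up
- block_a: aluminium block 54 x 54 x 40 mm in the carrier, one of three alike with a narrow round socket (20 mm across, 30 mm deep) in the middle of its top; two of the three hold a standing vial, one is empty. Which of the four places in the row it has changes. Origin under its middle, 6 mm above the table
- block_a_hole0 (a point): centre of the mouth of its socket, in the top face, 46 mm above the table (z up)
- block_b: aluminium block 54 x 54 x 40 mm in the carrier, one of three alike with a narrow round socket (20 mm across, 30 mm deep) in the middle of its top; two of the three hold a standing vial, one is empty. Which of the four places in the row it has changes. Origin under its middle, 6 mm above the table
- block_b_hole0 (a point): centre of the mouth of its socket, in the top face, 46 mm above the table (z up)
- block_c: aluminium block 54 x 54 x 40 mm in the carrier, one of three alike with a narrow round socket (20 mm across, 30 mm deep) in the middle of its top; two of the three hold a standing vial, one is empty. Which of the four places in the row it has changes. Origin under its middle, 6 mm above the table
- block_c_hole0 (a point): centre of the mouth of its socket, in the top face, 46 mm above the table (z up)
- block_wide: aluminium block of the same outer size (54 x 54 x 40 mm) with a wide empty socket for jars, 44 mm across and 30 mm deep; any of the four places in the row. Origin under its middle, 6 mm above the table
- block_wide_hole0 (a point): centre of the mouth of its socket, in the top face, 46 mm above the table (z up)
- vial_a: vial 17 mm across and 50 mm tall, standing in a narrow socket; origin at its foot, 16 mm above the table; its top is 66 mm above the table, 20 mm above the block
- vial_b: the same, standing in another narrow socket
- black_cap_jar: bystander: clear jar with a dark screw cap, 43 mm across, 72 mm tall, standing to the left of the lying vial; origin at its foot
- slides_carton: bystander: small carton 55 x 85 x 32 mm, nearer the robot than the lying vial; origin at its underside
- tweezers: bystander: steel tweezers 14 x 125 x 8 mm lying in front of the carrier; origin at the underside
- marker: bystander: pen 12 x 135 x 13 mm lying behind the carrier; origin at the underside
- tip_rack: bystander: box-shaped tip rack 84 x 122 x 52 mm to the right of the carrier; origin at its underside

How it is judged:
On the way, in this order (a step that is already met when the one before it is completed fails the run):
1. the fingertips point at the lying vial from just above it for 1.5 s (horizontal distance between the grasp point and loose_vial_mid below 0.025 m and height (world z) of the grasp point below 0.09 m), for 1.5 s.
2. the hand is raised well clear before it moves over (height (world z) of the grasp point above 0.13 m), for 0.05 s.
3. then they point at the block with the empty narrow socket from just above it for 1.5 s (horizontal distance between the grasp point and block_c_hole0 below 0.02 m and z of the grasp point in the frame of block_c_hole0 between 0.01 and 0.07 m), for 1.5 s.
At the end, for the whole second after the job is handed in: the fingers still point at the empty narrow socket (grasp point within 20 mm of its axis sideways, 10 to 70 mm above its mouth: tips at most about 5 cm above it), touching nothing; all loose things rest within 8 mm of where they started, standing ones upright (all of step 3 and distance of each of loose_vial, vial_a, vial_b, black_cap_jar, slides_carton, tweezers, marker, tip_rack from where it was at the start of the episode below 0.008 m and linear speed of each of loose_vial, vial_a, vial_b, black_cap_jar, slides_carton, tweezers, marker, tip_rack below 0.02 m/s and angle between each of vial_a, vial_b, black_cap_jar's own z axis and vertical below 0.2 rad).
It fails at once if the robot touches something (more than 0.5 N) (contact force between any of the fingers, the arm and anything else above 0.5 N).
It fails at once if a loose thing is pushed, lifted or carried (moved more than 8 mm) (distance of any of loose_vial, vial_a, vial_b, black_cap_jar, slides_carton, tweezers, marker, tip_rack from where it was at the start of the episode above 0.008 m).
It fails at once if the fingertips point at another block (grasp point within 18 mm of its axis sideways and within about 6 cm of the top of the block or its vial) ((horizontal distance between the grasp point and block_a_hole0 below 0.018 m and height (world z) of the grasp point below 0.125 m) or (horizontal distance between the grasp point and block_b_hole0 below 0.018 m and height (world z) of the grasp point below 0.125 m) or (horizontal distance between the grasp point and block_wide_hole0 below 0.018 m and height (world z) of the grasp point below 0.105 m)).
It also fails if it takes over 42 s, if anything falls off the work surface, if the arm or the gripper's body presses on something with over 40 N, if the wrist force passes 120 N, or if a joint passes its speed limit or range.

## Working session

There is one attempt and no reset: what is moved stays moved. The work goes in short steps, Python scripts to look and compute and a tool call to move; the robot and the scene stay as the last step left them, time stands still between calls to the robot, and variables do not carry over. Pictures are saved under pics/ and viewed, about 8 in all and at most 12, crops included, and the job is handed in when it is done.

Besides the shell and the picture viewer there is one more tool, called after "Request:" as name(argument=value, ...) on one line, values as JSON. apply_moves: Moves the arm, as the interface text tells. Its arguments: {"type":"object","properties":{"plan":{"type":"array","items":{"type":"array","items":{"type":"number"}}},"squeeze":{"type":"number"}},"required":["plan"]}

```bash
ls; mkdir -p pics
python3 - <<'E'
from cell import robot, cams
import cv2
for n in("top","side"):
    cv2.imwrite(f"pics/{n}0.png",cams.read_camera(n)); c=cams.calibration(n); print(n,c)
print(robot.observe())
E
```

```text
pics
top {'fx': 376.28754549774624, 'fy': 376.28754549774624, 'cx': 255.8204057864942, 'cy': 194.34614671211514, 'extrinsics': array([[ 0.00845474, -0.99954505, -0.02895174,  0.02414539],
       [ 0.98357965,  0.00309303,  0.18044804, -0.47107959],
       [-0.1802764 , -0.03000198,  0.98315833, -1.12119491],
       [ 0.        ,  0.        ,  0.        ,  1.        ]])}
side {'fx': 435.6715119131185, 'fy': 435.6715119131185, 'cx': 255.21709639068163, 'cy': 193.95477307628235, 'extrinsics': array([[ 0.99346948, -0.11211194, -0.02119688, -0.46348358],
       [ 0.07579416,  0.50959793,  0.85706779, -0.09696925],
       [-0.08528564, -0.85307729,  0.51476742, -1.42896737],
       [ 0.        ,  0.        ,  0.        ,  1.        ]])}
{'time': 0.1, 'qpos': array([-1.43799143e+00,  3.42632469e-01,  1.52491246e+00, -2.83808716e-05,
        1.27537641e+00, -1.45967560e-01]), 'qvel': array([-0.00105148,  0.00039385, -0.00147719,  0.00122779,  0.00174061,
        0.001051  ]), 'joint_efforts': array([ 2.20503163e-03, -4.32003772e+01, -2.44693047e+01,  7.19805015e-02,
        5.25944238e-02, -4.92400727e-05]), 'tool_pos': array([ 0.1444516 , -0.50438409,  0.23712828]), 'tool_rot': array([-1.57211482e+00,  1.66404030e-04, -2.86281202e+00]), 'contact_force': array([-1.14557333, -0.77303037, -0.31054104]), 'torque': array([ 0.00010058,  0.02720983, -0.0339955 ]), 'opening': 0.09177175008648951}
```

View pics/top0.png

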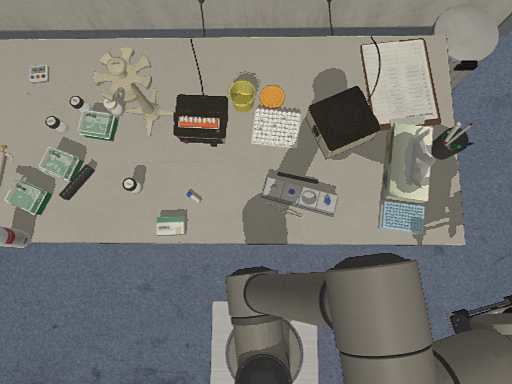

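View pics/side0.png

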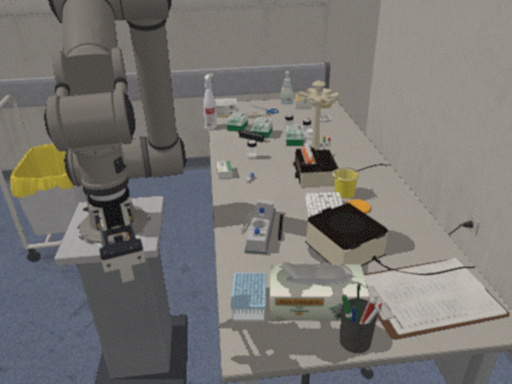

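The top view shows the lying vial near (193,196), and the four-block carrier from (265,183) to (335,207). I'll enlarge that area to identify the blocks.

Run:
```python
import cv2
a=cv2.imread("pics/top0.png")[165:225,175:345]; cv2.imwrite("pics/c1.png",cv2.resize(a,None,fx=4.6,fy=4.6,interpolation=cv2.INTER_CUBIC))
a=cv2.imread("pics/side0.png")[160:260,210:310]; cv2.imwrite("pics/c2.png",cv2.resize(a,None,fx=6,fy=6,interpolation=cv2.INTER_CUBIC))
```

```text
(no output)
```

View pics/c1.png

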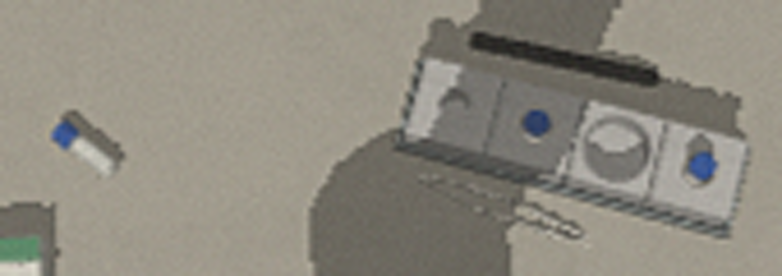

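View pics/c2.png

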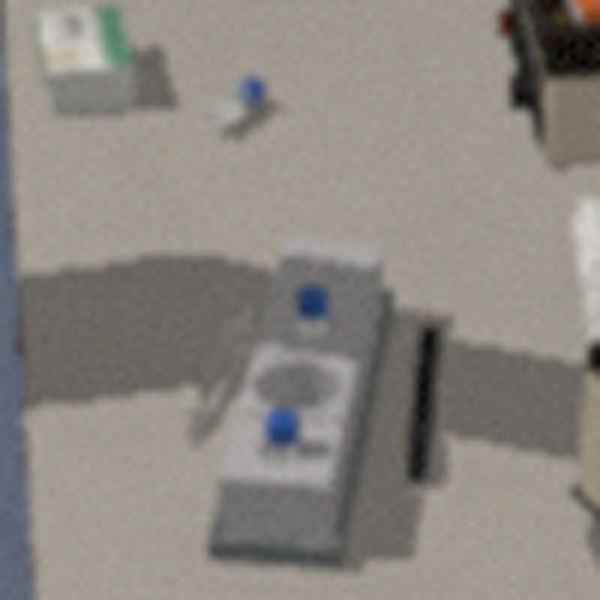

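The top crop shows the row from left to right: empty narrow socket (crop (455,100)), vial (537,122), wide socket (617,148), vial (700,165). The lying vial is at crop (65,133)–(113,168). The side view agrees on the caps and the wide socket. Next I'll measure both targets.

```bash
cat > h.py <<'E'
import numpy as np, cv2
from cell import robot, cams
def ray(n,u,v,z):
    c=cams.calibration(n);E=c["extrinsics"];R=E[:3,:3]
    o=-R.T@E[:3,3]; d=R.T@np.array([(u-c["cx"])/c["fx"],-(v-c["cy"])/c["fy"],-1])
    return o+d*(z-o[2])/d[2]
def blue(img,u0,u1,v0,v1):
    h=cv2.cvtColor(img,cv2.COLOR_BGR2HSV); m=cv2.inRange(h,(105,110,50),(130,255,255))
    k=np.zeros_like(m); k[v0:v1,u0:u1]=m[v0:v1,u0:u1]
    n,_,s,c=cv2.connectedComponentsWithStats(k)
    return [c[i] for i in range(1,n) if s[i,4]>=6]
E
python3 - <<'E'
from h import *
np.set_printoptions(precision=4,suppress=True)
t=cv2.imread("pics/top0.png"); s=cv2.imread("pics/side0.png")
for n,im,b in(("top",t,(180,345,170,220)),("side",s,(235,285,165,240))):
    for c in blue(im,*b): print(n,c,"z.06",ray(n,*c,.06),"z.01",ray(n,*c,.01))
f=lambda x,y,z:ray("top",174.5+(x+.5)/4.6,164.5+(y+.5)/4.6,z)
print("socket block corners",[f(*p,.046)[:2] for p in((425,60),(505,80),(487,152),(402,138))])
print("vial ends",f(60,133,.01),f(112,168,.01)); print("wide",f(617,148,.046))
print("jar top",ray("top",130,183,.07),"carton",ray("top",171,226,.03))
E
```

```text
top [291.2778 190.8889] z.06 [ 0.4789 -0.0816  0.06  ] z.01 [ 0.4886 -0.0848  0.01  ]
top [188.6471 193.7647] z.06 [0.469  0.2324 0.06  ] z.01 [0.4782 0.2431 0.01  ]
top [327.2727 200.5   ] z.06 [ 0.4496 -0.1899  0.06  ] z.01 [ 0.458  -0.1979  0.01  ]
side [261.5 210. ] z.06 [ 0.4786 -0.0808  0.06  ] z.01 [ 0.4874 -0.0046  0.01  ]
side [256.5 230.5] z.06 [ 0.4504 -0.1877  0.06  ] z.01 [ 0.4574 -0.1187  0.01  ]
socket block corners [array([ 0.5233, -0.0075]), array([ 0.5096, -0.0614]), array([ 0.4603, -0.0492]), array([0.4697, 0.0077])]
vial ends [0.479  0.2463 0.01  ] [0.4545 0.2091 0.01  ]
wide [ 0.4633 -0.1358  0.046 ]
jar top [0.5002 0.4127 0.07  ] carton [0.3727 0.2897 0.03  ]
```

Both views agree to 2 mm on the standing vials, and the block spacing is about 56 mm. That puts the empty socket at about (0.492, -0.027) and the middle of the lying vial at about (0.467, 0.228). I'll travel high first with the jaws nearly shut.

Request:
apply_moves(plan=[[-0.044,0,-0.031,0,0,0,0.7],[-0.088,0,-0.062,0,0,0,0.7],[-0.132,0,-0.093,0,0,0,0.7],[-0.176,0,-0.124,0,0,0,0.7],[-0.22,0,-0.155,0,0,0,0.7]])

```text
time: 0.72
tool_pos: [0.3141, -0.2936, 0.2376]
tool_rot: [-1.571, 0.0, -2.863]
contact_force: [1.1, -0.4, 0.5]
opening: 0.0461
```

Request:
apply_moves(plan=[[-0.037,0,-0.044,0,0,0,0.7],[-0.074,0,-0.089,0,0,0,0.7],[-0.11,0,-0.133,0,0,0,0.7],[-0.147,0,-0.178,0,0,0,0.7],[-0.184,0,-0.222,0,0,0,0.7]])

```text
time: 1.35
tool_pos: [0.4295, -0.0292, 0.2376]
tool_rot: [-1.571, -0.0, -2.863]
contact_force: [0.7, -0.7, 0.6]
opening: 0.0139
```

Request:
apply_moves(plan=[[-0.022,0,-0.048,0,0,0,0.7],[-0.044,0,-0.096,0,0,0,0.7],[-0.066,0,-0.144,0,0,0,0.7],[-0.088,0,-0.192,0,0,0,0.7],[-0.107,0,-0.237,0,0,0,0.7]])

```text
time: 1.98
tool_pos: [0.4667, 0.228, 0.2373]
tool_rot: [-1.571, -0.001, -2.862]
contact_force: [0.6, -0.2, -0.2]
opening: 0.0137
```

Next I descend 0.176 m to TCP z = 0.061, which puts the tips at 0.05.

Request:
apply_moves(plan=[[0,0.03,0,0,0,0,0.7],[0,0.06,0,0,0,0,0.7],[0,0.09,0,0,0,0,0.7],[0,0.11,0,0,0,0,0.7],[0,0.12,0,0,0,0,0.7]])

```text
time: 2.6
tool_pos: [0.4661, 0.226, 0.1163]
tool_rot: [-1.571, -0.002, -2.863]
contact_force: [0.1, -0.2, 0.6]
opening: 0.0136
```

Run:
```python
from h import *
t=cams.read_camera("top"); s=cams.read_camera("side")
a=cv2.resize(t[160:240,120:240],(600,400),interpolation=cv2.INTER_CUBIC)
b=cv2.resize(s[120:220,190:310],(600,500),interpolation=cv2.INTER_CUBIC)[:400]
cv2.imwrite("pics/d1.png",cv2.resize(np.hstack([a,b]),(800,267)))
```

```text
(no output)
```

View pics/d1.png

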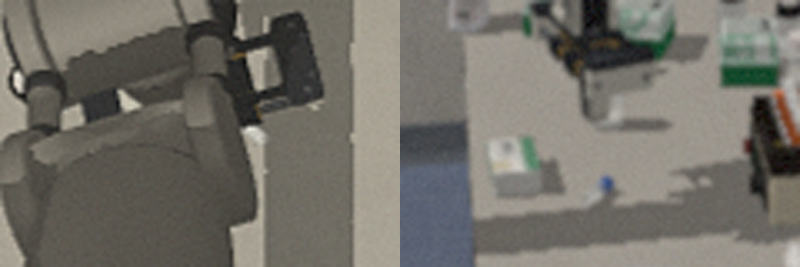

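In the side view the tips are at about pixel (250,153) and the lying vial is in the same column at (250,176). The tips' projected position is (248,155), so this is consistent. I'll go down the last 55 mm.

Request:
apply_moves(plan=[[0,0.015,0,0,0,0,0.7],[0,0.03,0,0,0,0,0.7],[0,0.042,0,0,0,0,0.7],[0,0.05,0,0,0,0,0.7],[0,0.055,0,0,0,0,0.7]])

```text
time: 3.32
tool_pos: [0.4667, 0.2261, 0.0621]
tool_rot: [-1.571, -0.001, -2.863]
contact_force: [-0.0, -0.1, -0.3]
opening: 0.014
```

Request:
apply_moves(plan=[[0,0,0,0,0,0,0.7],[0,0,0,0,0,0,0.7],[0,0,0,0,0,0,0.7],[0,0,0,0,0,0,0.7],[0,0,0,0,0,0,0.7]])

```text
time: 3.95
tool_pos: [0.4669, 0.2262, 0.0628]
tool_rot: [-1.571, 0.0, -2.863]
contact_force: [-0.1, -0.6, 1.2]
opening: 0.0136
```

Request:
apply_moves(plan=[[0,0,0,0,0,0,0.7],[0,0,0,0,0,0,0.7],[0,0,0,0,0,0,0.7],[0,0,0,0,0,0,0.7],[0,0,0,0,0,0,0.7]])

```text
time: 4.58
tool_pos: [0.4668, 0.2262, 0.0627]
tool_rot: [-1.571, -0.0, -2.863]
contact_force: [-0.4, 0.3, -0.3]
opening: 0.0134
```

Request:
apply_moves(plan=[[0,0,0,0,0,0,0.7],[0,0,0,0,0,0,0.7],[0,0,0,0,0,0,0.7],[0,0,0,0,0,0,0.7],[0,0,0,0,0,0,0.7]])

```text
time: 5.2
tool_pos: [0.4668, 0.2262, 0.0627]
tool_rot: [-1.571, -0.0, -2.863]
contact_force: [0.1, -0.1, -0.4]
opening: 0.0136
```

Request:
apply_moves(plan=[[0,0,0,0,0,0,0.7],[0,0,0,0,0,0,0.7],[0,0,0,0,0,0,0.7],[0,0,0,0,0,0,0.7],[0,0,0,0,0,0,0.7]])

```text
time: 5.82
tool_pos: [0.4668, 0.2262, 0.0627]
tool_rot: [-1.571, -0.0, -2.863]
contact_force: [0.0, -0.4, -0.3]
opening: 0.0139
```

The dwell lasted 2.5 s. I'll raise 16 cm and then move over: world delta (0.025, -0.253), which is tool x +0.046, z +0.250.

Request:
apply_moves(plan=[[0,-0.03,0,0,0,0,0.7],[0,-0.07,0,0,0,0,0.7],[0,-0.11,0,0,0,0,0.7],[0,-0.145,0,0,0,0,0.7],[0,-0.16,0,0,0,0,0.7]])

```text
time: 6.45
tool_pos: [0.4674, 0.2264, 0.2246]
tool_rot: [-1.571, 0.003, -2.863]
contact_force: [1.1, -1.0, -0.8]
opening: 0.0139
```

Request:
apply_moves(plan=[[0.009,0,0.05,0,0,0,0.7],[0.018,0,0.1,0,0,0,0.7],[0.028,0,0.15,0,0,0,0.7],[0.038,0,0.2,0,0,0,0.7],[0.046,0,0.25,0,0,0,0.7]])

```text
time: 7.08
tool_pos: [0.4908, -0.0284, 0.2217]
tool_rot: [-1.572, -0.001, -2.863]
contact_force: [-0.1, -0.6, 0.8]
opening: 0.0139
```

Run:
```python
from h import *
print(robot.observe()["tool_pos"])
t=cams.read_camera("top"); s=cams.read_camera("side")
b=cv2.resize(s[130:250,200:320],(600,600),interpolation=cv2.INTER_CUBIC)
cv2.imwrite("pics/e1.png",b)
for c in blue(s,235,285,165,240): print(c)
```

```text
[ 0.49083897 -0.02839041  0.22174511]
[261.5 210. ]
[256.52631579 230.63157895]
```

View pics/e1.png

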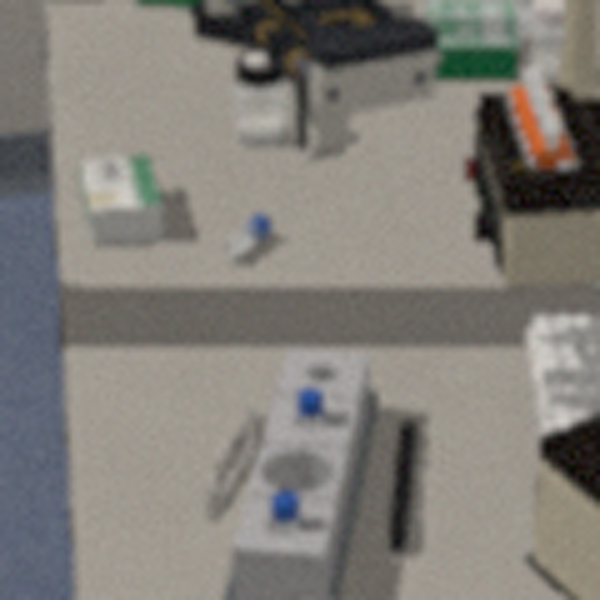

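The side view now shows the empty narrow socket in the block at the far end, at crop (322,372), pixel (264,204). The lying vial is undisturbed. I'll cast that ray as a check.

```bash
python3 -c "
from h import *
print(ray('side',264,204,.046))"
```

```text
[ 0.49362555 -0.02501957  0.046     ]
```

The ray gives (0.494, -0.025), which agrees within 3 mm. I'll descend 0.135 m to TCP z of about 0.087, with tips 3 cm above the mouth, then dwell.

Request:
apply_moves(plan=[[0,0.03,0,0,0,0,0.7],[0,0.06,0,0,0,0,0.7],[0,0.085,0,0,0,0,0.7],[0,0.1,0,0,0,0,0.7],[0,0.11,0,0,0,0,0.7]])

```text
time: 7.8
tool_pos: [0.4906, -0.026, 0.1113]
tool_rot: [-1.572, -0.002, -2.862]
contact_force: [0.1, -0.9, 0.1]
opening: 0.0135
```

Request:
apply_moves(plan=[[0,0.01,0,0,0,0,0.7],[0,0.018,0,0,0,0,0.7],[0,0.024,0,0,0,0,0.7],[0,0.024,0,0,0,0,0.7],[0,0.024,0,0,0,0,0.7]])

```text
time: 8.43
tool_pos: [0.4916, -0.0269, 0.089]
tool_rot: [-1.57, 0.001, -2.863]
contact_force: [0.6, -0.1, 0.2]
opening: 0.0139
```

Request:
apply_moves(plan=[[0,0,0,0,0,0,0.7],[0,0,0,0,0,0,0.7],[0,0,0,0,0,0,0.7],[0,0,0,0,0,0,0.7],[0,0,0,0,0,0,0.7]])

```text
time: 9.05
tool_pos: [0.4914, -0.0268, 0.0887]
tool_rot: [-1.571, -0.0, -2.863]
contact_force: [-1.0, -0.2, 1.0]
opening: 0.0134
```

Request:
apply_moves(plan=[[0,0,0,0,0,0,0.7],[0,0,0,0,0,0,0.7],[0,0,0,0,0,0,0.7],[0,0,0,0,0,0,0.7],[0,0,0,0,0,0,0.7]])

```text
time: 9.68
tool_pos: [0.4914, -0.0268, 0.0887]
tool_rot: [-1.571, -0.0, -2.863]
contact_force: [0.6, 0.3, -0.1]
opening: 0.0136
```

Request:
apply_moves(plan=[[0,0,0,0,0,0,0.7],[0,0,0,0,0,0,0.7],[0,0,0,0,0,0,0.7],[0,0,0,0,0,0,0.7],[0,0,0,0,0,0,0.7]])

```text
time: 10.3
tool_pos: [0.4914, -0.0269, 0.0887]
tool_rot: [-1.571, -0.0, -2.863]
contact_force: [0.1, -1.0, -0.9]
opening: 0.0138
```

Request:
apply_moves(plan=[[0,0,0,0,0,0,0.7],[0,0,0,0,0,0,0.7],[0,0,0,0,0,0,0.7],[0,0,0,0,0,0,0.7],[0,0,0,0,0,0,0.7]])

```text
time: 10.92
tool_pos: [0.4914, -0.0269, 0.0887]
tool_rot: [-1.571, 0.0, -2.863]
contact_force: [0.5, -0.0, 0.2]
opening: 0.0137
```

Run:
```python
from h import *
s=cams.read_camera("side")
cv2.imwrite("pics/f1.png",cv2.resize(s[130:250,200:320],(600,600),interpolation=cv2.INTER_CUBIC))
```

```text
(no output)
```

View pics/f1.png

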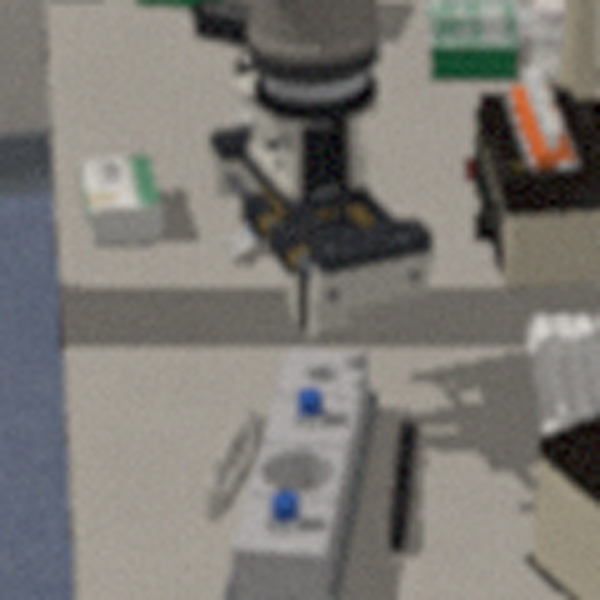

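The tips at crop (315,335) sit about 37 crop pixels above the socket at (322,372). That matches 3 cm directly over it, and nothing in view has moved.

```bash
python3 -c "
from cell import robot
print(robot.hand_in())"
```

```text
the job is handed in; nothing more can be done
None
```

I pointed at the lying vial, then at the block with the empty narrow socket, and handed the job in at about 11 s with the hand still pointing there. The hand-in reports no verdict.

- **Lying vial:** I held at (0.467, 0.226) with the fingertips about 3 cm above it for 2.5 s, then raised the hand 16 cm.
- **Empty socket:** It is in the leftmost block of the row as seen from the robot. I held at (0.491, -0.027) with the tips about 3 cm above its mouth for 2.5 s. The jaws were nearly shut throughout.
- **Checks:** Two independent measurements of the socket agreed to about 3 mm. The force readings stayed at noise level, up to about 1.2 N and with no trend. That is above the 0.5 N limit, so they cannot rule out a very light touch. The standing vials' positions were unchanged in the side view before the final descent, and nothing in view looked moved afterwards.
- **Not checked at the end:** The arm hid the lying vial in the last picture. It looked undisturbed when the hand had moved away from it. No check failed or disagreed.

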